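Free a pellet mould from a ratchet screw press

ROBOT

A 6-joint arm with a two-finger parallel gripper is mounted at the origin on a cart in front of the work surface, level with it; the furniture and walls round the work are solid. World frame = base frame: x ahead of the robot, y to its left, z up, the work surface at z = 0. Lengths are in m, angles in rad, forces in N, time in s.
With the tool pointing down it reaches from about 0.325 to 0.9 m from the base axis. Payload 6.1 kg.
Tool frame: the origin (TCP) lies between the finger pads; the fingertips stand env.tcp_to_tips ahead of it and the grasp point (between the pads) lies 5 mm behind it (env.tcp_to_tips is the distance from the TCP to the fingertips, in m); z points along the fingers, y is the line along which they close (so a half turn about z gives the same grasp; the last joint's range is limited). The gripper opens to 87 mm and grips with 3 to 60 N. Pads are 19 mm wide; open, the fingers measure 117 mm over their backs; the gripper's body (75 mm by 190 mm) begins 51 mm behind the grasp point.
Start: joints at [1.084, 0.22, 1.526, -0, 1.395, -0.126], TCP at [0.221, 0.585, 0.237] pointing down, gripper open.
Joint ranges: [-2.98, 2.98], [-0.91, 2.08], [0.09, 2.57], [-1.24, 4.39], [0.2, 2.65], [-2.68, 2.68]. Speed limits (rad/s): [2.57, 2.57, 3.01, 3.14, 3.14, 3.14].

INTERFACE

Orientations are given as [roll, pitch, yaw] about the fixed x, y, z axes, in that order (R = Rz(yaw) Ry(pitch) Rx(roll)).
In Python, from bench import env, viewer gives the robot as it stands.
- The arm moves only by the shell command python3 -m pendant 'ROWS' [FORCE]. ROWS is JSON, a list of rows, each a list of 7 numbers: the opening, from 0 (shut) to 1 (fully open), then the shift along the world's x, y, z normalised to -1 to 1, where 1 is 0.4 m, then the turn, a rotation vector about the world's x, y, z normalised to -1 to 1, where 1 is pi/2 rad. A call has 1 to 12 rows; each row is the pose to reach, as a shift and turn from the pose commanded when the call began; what a row does not reach only later rows make up. A row lasts 1/8 s, in which the tool goes at most 62.5 mm and 10.7 degrees, less where a joint would pass 70% of its speed; a pose out of reach is approached as far as the arm can. A call with a number of a shift or a turn outside -1 to 1 is refused whole. A call with a gripper value outside its range is refused whole. The fingers move at their own pace and stop on an object; FORCE is the grip in N (left out, the last holds). Time passes only in rows, so rows that repeat a pose let the fingers close. It gives the time, the measured TCP pose, the force, the opening and the grip force at its end, in the units of the state.
- env.get_obs(): the state, without advancing time (a new reading comes with each control period).
- viewer.read_camera(name): name is "side" or "top" or "wrist"; returns a dict with "pixels" (420x560x3 uint8, blue, green, red), "range_z" (420x560 float32, m along the optical axis (not along the pixel's ray), 0 where there is no reading), "camera_matrix" (3x3 intrinsics, pixels), "k1" (the pictures are not rectified: a ray, as slopes to the right and down, at radius r is drawn at 1 + k1 r^2 times it, then the intrinsics apply), "origin" and "rotation" of the camera in the world; the wrist camera has in their place "mount" (4x4, takes a point from camera to tool coordinates, whose origin is the TCP and whose axes are the flange's). Camera axes: x right, y down, z forward; pixel columns grow to the right and rows downward; lengths in m; the calibration is good to about 2 mm. A picture is of the moment at which its call begins: read the wrist's pose just before it.
- env.hand_in(): hands the job in; it is judged then, once.
The state is a dict: "time_s": time; "qpos": joint angles; "joint_vel": joint speeds; "effort": joint torques, N m; "tool_pos": TCP position; "orientation": TCP orientation; "contact_force": force on the tool from outside, world axes, zero at the start; "torque": the same for the moment, N m; "width": finger opening in m; "gripper_force": force on a finger pad.
Only numpy, scipy, OpenCV 4.12 (cv2) and the standard library are available. Lean on these libraries where they do the work, as an engineer would, in place of code of your own. Each camera call takes 0.05 s, during which the arm holds its last target. There are 200 camera calls.

TASK

The sample-pellet mould is still clamped in the bench screw press, and the ratchet on the press's right-hand screw is still set to tighten. Throw the ratchet's direction lever over to loosen and swing the ratchet handle to and fro until the pressure foot stands a few millimetres clear of the mould; only then draw the mould by its handle towards the open front of the bed until it is right out from under the beam and the ratchet head, and leave it lying flat on the front part of the bed. Don't knock the black pot, the brown bottle or the tip box on the left.

Things in the scene. Friction and masses are not known exactly. Their poses are not given: they have to be found in the camera images.
- press: Grey two-column bench screw press, fixed. Origin on the worktop under the screw axis; x to its back, y to its left seen from its open front, z up. Columns 22 mm thick at y = -74 and +74; crossbeam x -23..23, y -95..95, z 82..110 mm, column nuts to z 125. Ratchet head on top: radius 36 mm, z 117..139, hex screw end to z 151.
- bed_front (a point): Middle of the front edge of the press's bed, 162 mm in front of the screw axis, at the bed's surface, 20 mm above the worktop. The bed is level and runs back from here under the beam; the front 100 mm are 104 mm wide. Side guides 6 mm high, inner faces 69 mm apart, start 12 mm behind this edge; a rear stop lies behind the mould. Axes as the press.
- ratchet (a joint): Angle of the ratchet handle about the screw axis: 0 = handle points to the press's front (-x), positive = counterclockwise from above. Range -1.7 to 1.9. Black grip 91 mm long, 23 wide, 22 high, 116 to 207 mm from the axis. Stays where it is left (friction 0.25 N m, under 2 N at the grip).
- selector (a joint): Direction lever's angle to the handle, about a pivot on the handle 48 mm from the screw axis, positive counterclockwise from above. End stops: -0.36 tighten (as found), +0.36 loosen. Stays where put; 1.5 N at its tab moves it. The ratchet drives towards the side the lever leans to and clicks freely the other way (18 teeth, up to 0.35 rad lost as a stroke starts).
- selector_tab (a point): In the upright tab at the lever's end, 49 mm from its pivot, outward along the handle, 157 mm above the worktop. Tab 22 mm long, 8 thick, 24 high, top at 166 mm; the lever's arm lies at 141..146 mm, the ratchet head's top at 139 mm. The point's x axis points from the tab to the lever's pivot.
- ratchet_grip (a point): Centre of the handle's black grip, 155 mm from the screw axis, 128 mm above the worktop. Its x axis points from the grip to the screw axis.
- screw (a joint): How far the screw is backed off: 0 = clamped as found, positive = counterclockwise from above = foot rises, 2.55 mm a radian. Range 0 to 4.7. The sprung foot follows the mould for its first 2 mm and leaves it at about 0.9 rad; at 1.7 rad the gap is 2 mm. Friction 0.6 N m, about 5 N at the grip; it does not turn back by itself.
- foot_face (a point): Centre of the flat underside of the pressure foot, a 46 mm steel disc. 54 mm above the worktop, on the mould's top, when clamped. It presses with about 40 N, so that the clamped mould takes over 30 N to drag.
- mould: Aluminium two-plate mould, 60 x 60 x 34 mm, 0.4 to 0.65 kg, under the foot, with a round draw handle at its front. Origin: centre of its underside. x to the rear, z up, nearly as the press.
- mould_grip (a point): Centre of the mould's black handle sleeve: 110 mm in front of the mould's centre, 23.5 mm above its underside and the bed. The sleeve is 16 mm thick and runs 35 mm to either side of this point along the mould's x. Reached from above once the ratchet handle, which may hang over it, is 1.25 rad or more to a side.
- tin: Black round pot, 53 mm wide, 30 mm high, to the left in front of the press. Origin: centre of its underside.
- brown_bottle: Brown reagent bottle, 66 mm wide, 165 mm high, to the left of the press. Origin: centre of its underside.
- tip_rack: Pipette-tip box, 99 x 130 x 74 mm, left of the brown bottle. Origin: centre of its underside.

How it is judged:
On the way, in this order (a step that is already met when the one before it is completed fails the run):
1. the direction lever is thrown over to loosen, the screw still tight (value of joint selector above 0.12 rad and value of joint screw below 0.3 rad), for 0.2 s.
2. the ratchet has backed the screw off until the foot stands at least 2 mm clear of the mould, which still lies in place (z of foot_face in the frame of press above 0.056 m and x of mould in the frame of press above -0.02 m), for 0.2 s.
At the end, for the whole second after the job is handed in: The mould lies flat and still on the front part of the bed between the guides, its centre 72 to 135 mm in front of the screw axis (right out from under beam and ratchet head, not over the front edge); the pressure foot still stands at least 56 mm above the worktop (2 mm over the mould's height) (x of mould in the frame of press between -0.135 and -0.072 m and y of mould in the frame of press between -0.02 and 0.02 m and z of mould in the frame of press between 0.016 and 0.024 m and angle between mould's own z axis and vertical below 0.08 rad and linear speed of mould below 0.01 m/s and z of foot_face in the frame of press above 0.056 m); the robot touches nothing.
It fails at once if the mould is dragged (more than 12 mm from its start) while the foot still bears on it (distance of mould from where it was at the start of the episode above 0.012 m and z of foot_face in the frame of press below 0.0548 m).
It fails at once if the pot, brown bottle or tip box is shifted more than 30 mm or knocked over (distance of any of tin, brown_bottle, tip_rack from where it was at the start of the episode above 0.03 m or angle between any of tin, brown_bottle, tip_rack's own z axis and vertical above 0.4 rad).
It also fails if it takes over 72 s, if anything falls off the work surface, if the arm or the gripper's body presses on something with over 40 N, if the wrist force passes 120 N, or if a joint passes its speed limit or range.

## Working session

There is one attempt and no reset: what is moved stays moved. The work goes in short steps, Python scripts to look and compute and a shell command to move; the robot and the scene stay as the last step left them, time stands still between calls to the robot, and variables do not carry over. Pictures are saved under pics/ and viewed, at most 10 in all, crops included, and the job is handed in when it is done.

```bash
ls; mkdir -p pics; cat > h.py <<'E'
import numpy as np, cv2
from bench import env, viewer
from scipy.spatial.transform import Rotation as R
def cam(name):
    o=env.get_obs(); c=viewer.read_camera(name)
    if name=='wrist':
        T=np.eye(4);T[:3,:3]=R.from_euler('xyz',o['orientation']).as_matrix();T[:3,3]=o['tool_pos']
        M=T@np.array(c['mount']); c['origin']=M[:3,3]; c['rotation']=M[:3,:3]
    return c
def rays(c,uv):
    K=np.array(c['camera_matrix']);uv=np.asarray(uv,float).reshape(-1,1,2)
    n=cv2.undistortPoints(uv,K,np.array([c['k1'],0,0,0,0.]))[:,0]
    return np.c_[n,np.ones(len(n))]
def plane(c,uv,z):
    d=rays(c,uv)@np.array(c['rotation']).T; o=np.array(c['origin'])
    return o+d*((z-o[2])/d[:,2])[:,None]
def cloud(c):
    h,w=c['range_z'].shape; v,u=np.mgrid[:h,:w]
    p=rays(c,np.c_[u.ravel(),v.ravel()])*c['range_z'].reshape(-1,1)
    return (p@np.array(c['rotation']).T+np.array(c['origin'])).reshape(h,w,3)
E
python3 - <<'E'
from h import *
for n in('top','side'):
    c=cam(n);cv2.imwrite(f'pics/{n}0.png',c['pixels']);print(n,c['origin'],c['rotation'],c['k1'],(c['range_z']>0).mean())
    np.savez(n+'0',**c)
o=env.get_obs();print(o,env.tcp_to_tips)
E
```

```text
pics
top [0.52329685 0.0564994  0.97506791] [-3.07162373  0.03071319 -1.59975059] 0.03725261972367179 0.9960034013605442
side [0.69742907 0.96591575 0.60534469] [-2.07375849 -0.01333716  2.99678014] -0.11877142083777008 0.9960756802721088
{'time_s': 0.1, 'qpos': array([ 1.08388455e+00,  2.21138724e-01,  1.52750026e+00, -1.48400125e-05,
        1.39470637e+00, -1.26086494e-01]), 'joint_vel': array([-0.0002249 , -0.00069313, -0.00281946,  0.00073178, -0.00122369,
       -0.00027022]), 'effort': array([ 1.91977168e-03, -4.95942700e+01, -3.88518190e+01,  7.01844273e-02,
        5.15670329e-02, -7.92276546e-05]), 'tool_pos': array([0.2204005 , 0.5842742 , 0.23555004]), 'orientation': array([-3.13985204e+00, -2.05915696e-04,  2.78076980e+00]), 'contact_force': array([ 0.28033621, -0.04285649,  0.02591869]), 'torque': array([ 0.00845629, -0.00565825,  0.00089982]), 'gripper_force': 0.0, 'width': 0.08691582376177923} 0.014
```

```bash
sed -i "s/    return c$/    else: c['rotation']=R.from_euler('xyz',c['rotation']).as_matrix()\n    return c/" h.py; cat h.py | sed -n 4,12p
```

```text
def cam(name):
    o=env.get_obs(); c=viewer.read_camera(name)
    if name=='wrist':
        T=np.eye(4);T[:3,:3]=R.from_euler('xyz',o['orientation']).as_matrix();T[:3,3]=o['tool_pos']
        M=T@np.array(c['mount']); c['origin']=M[:3,3]; c['rotation']=M[:3,:3]
    else: c['rotation']=R.from_euler('xyz',c['rotation']).as_matrix()
    return c
def rays(c,uv):
    K=np.array(c['camera_matrix']);uv=np.asarray(uv,float).reshape(-1,1,2)
```

View pics/top0.png

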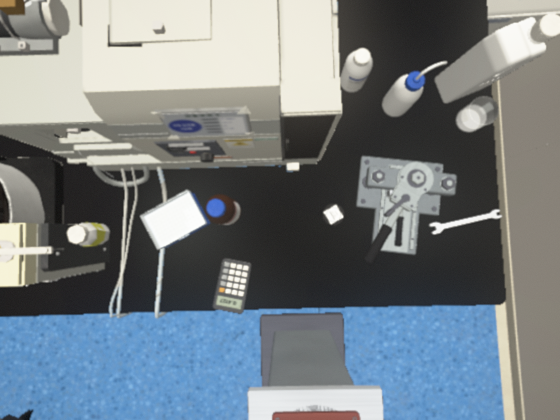

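View pics/side0.png

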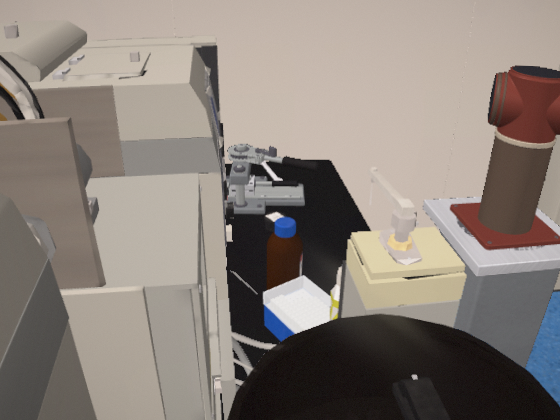

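```bash
python3 - <<'E'
from h import *
c=cam('top');P=cloud(c);g=c['pixels']
np.savez('top0',P=P,g=g)
# scale
for uv in [(415,178),(380,176),(448,183),(400,252),(333,214),(370,258),(398,205),(222,210)]: print(uv,P[uv[1],uv[0]].round(3))
x0,y0,x1,y1=300,140,470,280
crop=cv2.resize(g[y0:y1,x0:x1],None,fx=4.5,fy=4.2,interpolation=cv2.INTER_CUBIC)
cv2.imwrite('pics/c1.png',crop)
# heights: head/hex
Q=P[y0:y1,x0:x1].reshape(-1,3)
for lo,hi in[(.145,.17),(.134,.144),(.118,.132),(.105,.115),(.026,.034),(.016,.024)]:
    m=(Q[:,2]>lo)&(Q[:,2]<hi);q=Q[m];print(lo,hi,m.sum(),q.mean(0).round(3),q.min(0).round(3),q.max(0).round(3))
E
```

```text
(415, 178) [ 0.63  -0.216  0.15 ]
(380, 176) [ 0.64  -0.15   0.124]
(448, 183) [ 0.62  -0.292  0.124]
(400, 252) [ 0.47  -0.215  0.018]
(333, 214) [ 0.565 -0.059  0.027]
(370, 258) [ 0.466 -0.119  0.136]
(398, 205) [ 0.575 -0.18   0.145]
(222, 210) [0.574 0.186 0.166]
0.145 0.17 295 [ 0.618 -0.161  0.153] [ 0.552 -0.234  0.145] [0.688 0.021 0.17 ]
0.134 0.144 1539 [ 0.587 -0.192  0.138] [ 0.454 -0.257  0.134] [0.688 0.02  0.144]
0.118 0.132 427 [ 0.606 -0.184  0.124] [ 0.451 -0.307  0.118] [0.688 0.02  0.132]
0.105 0.115 825 [ 0.631 -0.209  0.109] [ 0.595 -0.315  0.105] [0.687 0.019 0.115]
0.026 0.034 510 [ 0.573 -0.101  0.029] [ 0.477 -0.299  0.026] [0.69  0.016 0.034]
0.016 0.024 2574 [ 0.584 -0.208  0.02 ] [ 0.465 -0.324  0.016] [0.705 0.016 0.024]
```

View pics/c1.png

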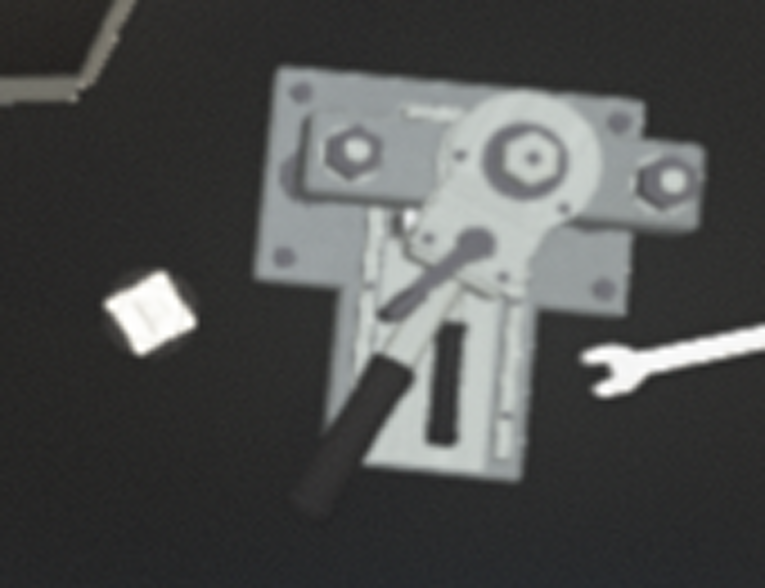

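```bash
python3 - <<'E'
from h import *
c=cam('top')
f=lambda u,v,z: plane(c,[(300+u/4.5,140+v/4.2)],z)[0]
A=f(527,157,.151);n1=f(355,150,.125);n2=f(672,180,.125)
print('axis',A,'nuts',n1,n2,'mid',(n1+n2)/2)
yw=np.arctan2(*(n1-n2)[[1,0]])-np.pi/2;print('press yaw',yw)
g0=f(395,370,.139);g1=f(315,505,.139);t=f(395,305,.166);p=f(478,245,.146)
def ang(v): return np.arctan2(v[1],v[0])
w=lambda a:(a+np.pi)%(2*np.pi)-np.pi
for n,q in(('g0',g0),('g1',g1),('pivot',p),('tab',t)): print(n,q.round(3),np.hypot(*(q-A)[:2]).round(3),'ang',w(ang(q-A)-yw-np.pi).round(3))
print('lever ang',w(ang(t-p)-yw-np.pi))
print('sleeve',f(447,322,.0515),f(442,445,.0515),'tin',f(150,312,.03))
for n,q in(('bed corner',f(522,480,.02)),('bedL',f(362,465,.02))):print(n,q)
E
```

```text
axis [ 0.63052814 -0.21965397  0.151     ] nuts [ 0.64033525 -0.1479769   0.125     ] [ 0.61982329 -0.2947678   0.125     ] mid [ 0.63007927 -0.22137235  0.125     ]
press yaw -0.13883694382281275
g0 [ 0.527 -0.158  0.139] 0.12 ang -0.402
g1 [ 0.462 -0.118  0.139] 0.197 ang -0.404
pivot [ 0.588 -0.197  0.146] 0.048 ang -0.355
tab [ 0.559 -0.152  0.166] 0.098 ang -0.613
lever ang -0.8461637137219973
sleeve [ 0.55344673 -0.20780252  0.0515    ] [ 0.48618044 -0.20174783  0.0515    ] tin [ 0.56444165 -0.05906235  0.03      ]
bed corner [ 0.46424321 -0.2509222   0.02      ]
bedL [ 0.47471353 -0.16826988  0.02      ]
```

```bash
python3 - <<'E'
import numpy as np
P=np.load('top0.npz')['P']
for u,v in[(530,250),(505,230),(495,180),(475,115),(400,95),(355,75),(470,80),(320,160),(310,130),(290,160),(270,160),(285,100),(235,212),(175,215),(465,222),(335,190),(330,60)]: print((u,v),P[v,u].round(3))
E
```

```text
(530, 250) [ 0.429 -0.911 -0.655]
(505, 230) [ 0.51  -0.906 -0.81 ]
(495, 180) [ 0.637 -0.455 -0.001]
(475, 115) [ 0.791 -0.403  0.029]
(400, 95) [ 0.817 -0.203  0.118]
(355, 75) [ 0.873 -0.11   0.102]
(470, 80) [ 0.833 -0.34   0.145]
(320, 160) [ 0.702 -0.035 -0.002]
(310, 130) [0.687 0.012 0.349]
(290, 160) [0.69  0.041 0.079]
(270, 160) [0.69  0.086 0.089]
(285, 100) [0.703 0.052 0.451]
(235, 212) [0.573 0.167 0.101]
(175, 215) [0.572 0.309 0.076]
(465, 222) [ 0.538 -0.376  0.004]
(335, 190) [ 0.626 -0.069 -0.001]
(330, 60) [ 0.756 -0.011  0.451]
```

```bash
python3 -m pendant '[[0.6,0.1,-0.2,0.15,0,0,-0.2],[0.6,0.42,-0.92,0.17,0,0,-1],[0.6,0.42,-0.92,0.17,0,0,-1],[0.6,0.42,-0.92,0.17,0,0,-1],[0.6,0.42,-0.92,0.17,0,0,-1],[0.6,0.42,-0.92,0.17,0,0,-1],[0.6,0.42,-0.92,0.17,0,0,-1],[0.6,0.42,-0.92,0.17,0,0,-1],[0.6,0.42,-0.92,0.17,0,0,-1],[0.6,0.42,-0.92,0.17,0,0,-1]]'
```

```text
time_s: 1.45
tool_pos: [0.3886, 0.2165, 0.3045]
orientation: [-3.142, 0.0, 1.21]
contact_force: [-0.2, -0.4, -0.1]
width: 0.0522
gripper_force: 0.0
```

```bash
python3 -m pendant '[[0.5,0.3,-0.9,0,0,0,-0.3],[0.5,0.3,-0.9,0,0,0,-1],[0.5,0.3,-0.9,0,0,0,-1],[0.5,0.3,-0.9,0,0,0,-1],[0.5,0.3,-0.9,0,0,0,-1],[0.5,0.3,-0.9,0,0,0,-1],[0.5,0.3,-0.9,0,0,0,-1],[0.5,0.3,-0.9,0,0,0,-1],[0.5,0.3,-0.9,0,0,0,-1],[0.5,0.3,-0.9,0,0,0,-1]]'
python3 - <<'E'
from h import *
c=cam('wrist');cv2.imwrite('pics/w1.png',c['pixels']);np.savez('w1',P=cloud(c),**{k:c[k] for k in('origin','rotation','camera_matrix','k1')})
print(env.get_obs()['qpos'].round(2),c['origin'])
E
```

```text
time_s: 2.7
tool_pos: [0.5086, -0.1431, 0.3043]
orientation: [-3.142, 0.0, -0.358]
contact_force: [-0.4, 0.5, 0.4]
width: 0.0435
gripper_force: 0.0
[-0.42 -0.05  1.69  0.    1.5   1.51] [ 0.58019967 -0.17066109  0.4528962 ]
```

View pics/w1.png

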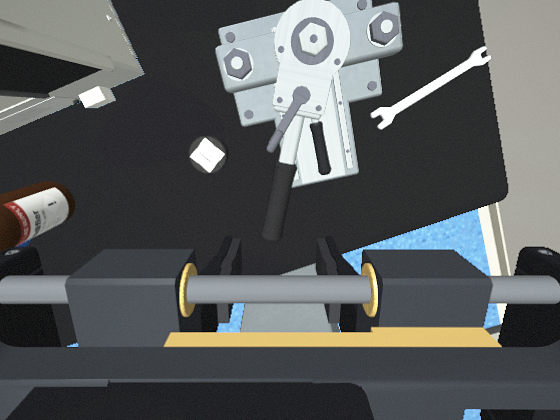

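```bash
python3 - <<'E'
from h import *
c=dict(np.load('w1.npz'))
f=lambda u,v,z: plane(c,[(u,v)],z)[0].round(4)
print('axis',f(313,40,.151),'nuts',f(237,63,.125),f(384,27,.125))
print('pivot',f(301,95,.147),'tab',f(269,149,.166),'grip ends',f(286,167,.139),f(272,235,.139))
print('sleeve',f(316,123,.0515),f(324,172,.0515),'tin',f(207,155,.03))
p=c['P']
m=(p[...,2]>.15)&(p[...,2]<.18)&(p[...,0]<.6)&(p[...,1]<-.1)&(p[...,0]>.5);print(m.sum(),p[m].mean(0).round(4),p[m].min(0).round(3),p[m].max(0).round(3))
E
```

```text
axis [ 0.6276 -0.2215  0.151 ] nuts [ 0.6387 -0.1492  0.125 ] [ 0.6185 -0.293   0.125 ]
pivot [ 0.588  -0.1966  0.147 ] tab [ 0.5532 -0.1514  0.166 ] grip ends [ 0.5272 -0.1595  0.139 ] [ 0.4613 -0.1189  0.139 ]
sleeve [ 0.552  -0.2115  0.0515] [ 0.4884 -0.2015  0.0515] tin [ 0.5627 -0.0592  0.03  ]
198 [ 0.5583 -0.159   0.1654] [ 0.549 -0.168  0.152] [ 0.566 -0.15   0.168]
```

```bash
python3 -m pendant '[[0.5,0.12,-0.04,-0.1,0,0,-0.15],[0.45,0.12,-0.04,-0.2,0,0,-0.3],[0.45,0.12,-0.04,-0.26,0,0,-0.33],[0.45,0.12,-0.04,-0.3,0,0,-0.33],[0.45,0.12,-0.04,-0.345,0,0,-0.33],[0.45,0.12,-0.04,-0.345,0,0,-0.33],[0.2,0.12,-0.04,-0.345,0,0,-0.33],[0.2,0.12,-0.04,-0.345,0,0,-0.33],[0.2,0.12,-0.04,-0.345,0,0,-0.33]]' 3
```

```text
time_s: 3.88
tool_pos: [0.5571, -0.1594, 0.1674]
orientation: [-3.141, -0.001, -0.879]
contact_force: [-0.2, -0.3, 0.2]
width: 0.0201
gripper_force: 0.0
```

```bash
python3 -m pendant '[[0.2,-0.012,-0.012,0,0,0,0.08],[0.2,-0.022,-0.023,0,0,0,0.16],[0.2,-0.03,-0.036,0,0,0,0.24],[0.2,-0.037,-0.05,0,0,0,0.32],[0.2,-0.041,-0.065,0,0,0,0.4],[0.2,-0.045,-0.079,0,0,0,0.48],[0.2,-0.046,-0.09,0,0,0,0.54],[0.2,-0.046,-0.09,0,0,0,0.54],[0.2,-0.046,-0.09,0,0,0,0.54]]'
python3 - <<'E'
from h import *
c=cam('top');g=c['pixels'][140:280,300:470]
cv2.imwrite('pics/t2.png',cv2.resize(g,None,fx=4.5,fy=4.2,interpolation=cv2.INTER_CUBIC))
E
```

```text
time_s: 5.0
tool_pos: [0.5384, -0.1953, 0.1667]
orientation: [3.141, -0.0, -0.033]
contact_force: [0.2, -0.1, 0.6]
width: 0.0176
gripper_force: 0.0
```

View pics/t2.png

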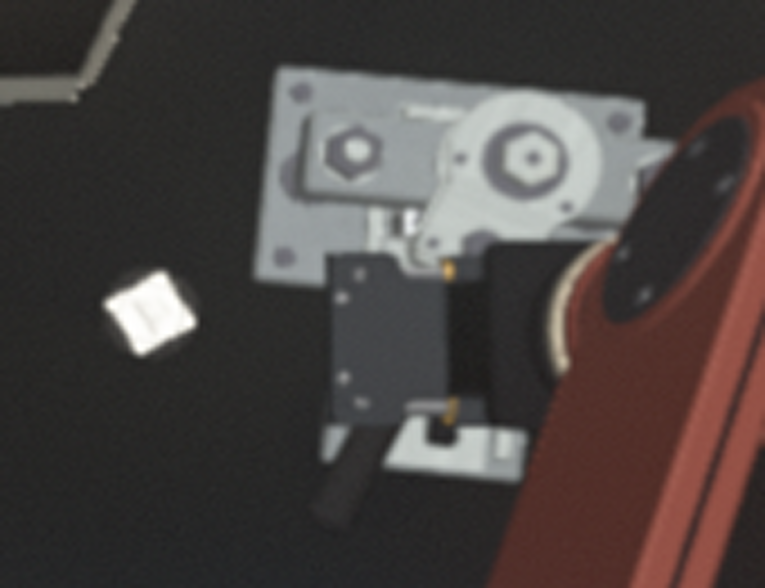

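```bash
python3 -m pendant '[[0.4,0,0,0.1,0,0,0],[0.5,0,0,0.21,0,0,0],[0.5,-0.118,0.112,0.21,0,0,-0.28],[0.5,-0.118,0.112,0.21,0,0,-0.28],[0.5,-0.118,0.112,0.21,0,0,-0.28],[0.5,-0.118,0.112,0.21,0,0,-0.28]]'
python3 - <<'E'
from h import *
c=cam('wrist');cv2.imwrite('pics/w2.png',c['pixels']);np.savez('w2',P=cloud(c),**{k:c[k] for k in('origin','rotation','camera_matrix','k1')})
p=cloud(c)
m=(p[...,2]>.15)&(p[...,2]<.18)&(p[...,0]<.59)&(p[...,1]<-.1)&(p[...,0]>.5);print(m.sum(),p[m].mean(0).round(4),p[m].min(0).round(3),p[m].max(0).round(3))
E
```

```text
time_s: 5.8
tool_pos: [0.4911, -0.1503, 0.2508]
orientation: [3.142, -0.001, -0.471]
contact_force: [0.3, 0.2, -0.5]
width: 0.0435
gripper_force: 0.0
306 [ 0.5391 -0.1922  0.1652] [ 0.528 -0.197  0.151] [ 0.549 -0.187  0.168]
```

View pics/w2.png

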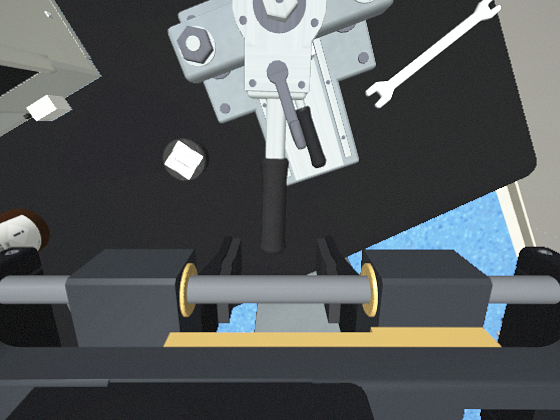

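```bash
python3 - <<'E'
from h import *
c=dict(np.load('w2.npz'))
A=np.array([.629,-.2205]);ax=plane(c,[(277,67)],.147)[0];print('pivot',ax)
for u,v in[(275,162),(274,205),(273,246)]:
    q=plane(c,[(u,v)],.139)[0];d=q[:2]-A;print(q.round(4),np.hypot(*d).round(3),'a',(np.arctan2(d[1],d[0])+.139)%(2*np.pi)-np.pi)
print('a    x     y   psi')
for a in np.arange(-.4,1.75,.18):
    D=np.pi-.139+a;print(round(a,2),(A+.155*np.array([np.cos(D),np.sin(D)])).round(3),round(D-np.pi,2))
E
```

```text
pivot [ 0.58957279 -0.20050467  0.147     ]
[ 0.5247 -0.1655  0.139 ] 0.118 a -0.34642515175471456
[ 0.4908 -0.1471  0.139 ] 0.156 a -0.3491501958186687
[ 0.4559 -0.1281  0.139 ] 0.196 a -0.3510616107196123
a    x     y   psi
-0.4 [ 0.496 -0.141] -0.54
-0.22 [ 0.484 -0.166] -0.36
-0.04 [ 0.476 -0.193] -0.18
0.14 [ 0.474 -0.221] 0.0
0.32 [ 0.477 -0.248] 0.18
0.5 [ 0.484 -0.275] 0.36
0.68 [ 0.496 -0.3  ] 0.54
0.86 [ 0.513 -0.323] 0.72
1.04 [ 0.533 -0.342] 0.9
1.22 [ 0.556 -0.357] 1.08
1.4 [ 0.582 -0.368] 1.26
1.58 [ 0.609 -0.374] 1.44
```

```bash
python3 -m pendant '[[0.5,0,0.008,-0.1,0,0,-0.01],[0.5,0,0.008,-0.22,0,0,-0.01],[0.5,0,0.008,-0.307,0,0,-0.01],[0.5,0,0.008,-0.307,0,0,-0.01],[0.33,0,0.008,-0.307,0,0,-0.01],[0.33,0,0.008,-0.307,0,0,-0.01]]' 10
```

```text
time_s: 6.6
tool_pos: [0.4925, -0.148, 0.13]
orientation: [-3.141, -0.004, -0.486]
contact_force: [0.1, -0.4, 0.4]
width: 0.0323
gripper_force: 0.0
```

```bash
python3 - <<'E'
import numpy as np
def arc(a0,a1,n):
    P=lambda a:.155*np.array([np.cos(np.pi-.139+a),np.sin(np.pi-.139+a)])
    for a in np.linspace(a0,a1,n+1)[1:]: print(round(a,2),((P(a)-P(a0))/.4).round(3),round((a-a0)/(np.pi/2),3))
arc(-.35,.55,7);arc(.55,1.45,7)
E
```

```text
-0.22 [-0.021 -0.045] 0.082
-0.09 [-0.035 -0.093] 0.164
0.04 [-0.043 -0.142] 0.246
0.16 [-0.045 -0.192] 0.327
0.29 [-0.041 -0.241] 0.409
0.42 [-0.03 -0.29] 0.491
0.55 [-0.013 -0.337] 0.573
0.68 [ 0.023 -0.044] 0.082
0.81 [ 0.051 -0.085] 0.164
0.94 [ 0.084 -0.122] 0.246
1.06 [ 0.122 -0.155] 0.327
1.19 [ 0.164 -0.182] 0.409
1.32 [ 0.208 -0.204] 0.491
1.45 [ 0.256 -0.22 ] 0.573
```

```bash
python3 -m pendant '[[0.33,-0.021,-0.045,0,0,0,0.08],[0.33,-0.035,-0.093,0,0,0,0.16],[0.33,-0.043,-0.142,0,0,0,0.25],[0.33,-0.045,-0.192,0,0,0,0.33],[0.33,-0.041,-0.241,0,0,0,0.41],[0.33,-0.03,-0.29,0,0,0,0.49],[0.33,-0.013,-0.337,0,0,0,0.57]]' | tee /dev/stderr | tail -0
python3 -c "
from bench import env;print(env.get_obs()['qpos'].round(2))"
```

```text
[-0.67  0.17  1.79  0.    1.18  0.49]
```

```bash
python3 -m pendant '[[0.33,0.023,-0.044,0,0,0,0.08],[0.33,0.051,-0.085,0,0,0,0.16],[0.33,0.084,-0.122,0,0,0,0.25],[0.33,0.122,-0.155,0,0,0,0.33],[0.33,0.164,-0.182,0,0,0,0.41],[0.33,0.208,-0.204,0,0,0,0.49],[0.33,0.256,-0.22,0,0,0,0.57],[0.33,0.256,-0.22,0,0,0,0.57]]'
```

```text
time_s: 8.48
tool_pos: [0.5891, -0.3712, 0.1291]
orientation: [3.14, 0.001, 1.304]
contact_force: [-1.9, 1.0, 0.7]
width: 0.0287
gripper_force: 0.6
```

```bash
python3 -m pendant '[[0.33,-0.048,0.016,0,0,0,-0.08],[0.33,-0.092,0.038,0,0,0,-0.16],[0.33,-0.134,0.065,0,0,0,-0.25],[0.33,-0.172,0.098,0,0,0,-0.33],[0.33,-0.205,0.135,0,0,0,-0.41],[0.33,-0.233,0.176,0,0,0,-0.49],[0.33,-0.256,0.22,0,0,0,-0.57]]'
python3 -m pendant '[[0.33,-0.017,0.047,0,0,0,-0.08],[0.33,-0.028,0.096,0,0,0,-0.16],[0.33,-0.032,0.145,0,0,0,-0.25],[0.33,-0.03,0.195,0,0,0,-0.33],[0.33,-0.022,0.244,0,0,0,-0.41],[0.33,-0.008,0.292,0,0,0,-0.49],[0.33,0.013,0.337,0,0,0,-0.57],[0.33,0.013,0.337,0,0,0,-0.57]]'
```

```text
time_s: 9.35
tool_pos: [0.4862, -0.2819, 0.1292]
orientation: [3.139, -0.002, 0.402]
contact_force: [1.0, -1.7, 0.3]
width: 0.0285
gripper_force: 0.9
time_s: 10.35
tool_pos: [0.4916, -0.1464, 0.1288]
orientation: [-3.141, -0.002, -0.485]
contact_force: [-1.3, -0.1, 0.4]
width: 0.0289
gripper_force: 0.0
```

```bash
python3 -m pendant '[[0.33,-0.021,-0.045,0,0,0,0.08],[0.33,-0.035,-0.093,0,0,0,0.16],[0.33,-0.043,-0.142,0,0,0,0.25],[0.33,-0.045,-0.192,0,0,0,0.33],[0.33,-0.041,-0.241,0,0,0,0.41],[0.33,-0.03,-0.29,0,0,0,0.49],[0.33,-0.013,-0.337,0,0,0,0.57]]'
python3 -m pendant '[[0.33,0.023,-0.044,0,0,0,0.08],[0.33,0.051,-0.085,0,0,0,0.16],[0.33,0.084,-0.122,0,0,0,0.25],[0.33,0.122,-0.155,0,0,0,0.33],[0.33,0.164,-0.182,0,0,0,0.41],[0.33,0.208,-0.204,0,0,0,0.49],[0.33,0.256,-0.22,0,0,0,0.57],[0.33,0.256,-0.22,0,0,0,0.57]]'
python3 - <<'E'
from h import *
c=cam('side');g=c['pixels'][120:240,210:340];np.savez('s2',g=c['pixels'],P=cloud(c))
cv2.imwrite('pics/s2.png',cv2.resize(g,None,fx=5,fy=5,interpolation=cv2.INTER_CUBIC))
E
```

```text
time_s: 11.22
tool_pos: [0.4845, -0.2818, 0.1279]
orientation: [-3.138, 0.001, 0.414]
contact_force: [-2.2, 5.5, 4.7]
width: 0.0291
gripper_force: 2.9
time_s: 12.22
tool_pos: [0.5877, -0.3713, 0.1277]
orientation: [-3.141, 0.0, 1.304]
contact_force: [-1.7, -0.8, 0.6]
width: 0.0287
gripper_force: 0.8
```

View pics/s2.png

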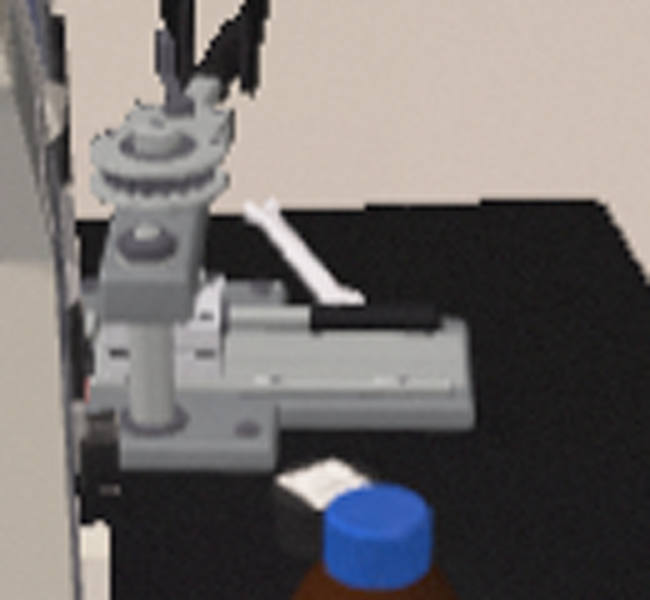

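```bash
python3 -m pendant '[[0.6,0,0,0,0,0,0],[0.6,0,0,0.1,0,0,0],[0.6,0,0,0.25,0,0,0],[0.6,-0.2,0.2,0.3,0,0,-0.2],[0.6,-0.33,0.37,0.3,0,0,-0.5],[0.6,-0.33,0.37,0.3,0,0,-0.8],[0.6,-0.33,0.37,0.3,0,0,-0.9],[0.6,-0.33,0.37,0.3,0,0,-0.92],[0.6,-0.33,0.37,0.3,0,0,-0.92],[0.6,-0.33,0.37,0.3,0,0,-0.92]]'
python3 - <<'E'
from h import *
c=cam('top');p=cloud(c);q0=np.load('top0.npz')['P']
for P in(q0,p):
    for r,n in((.008,'hex'),):
        m=np.hypot(P[...,0]-.629,P[...,1]+.2205)<r;print(n,m.sum(),np.median(P[m][:,2]).round(4))
    m=(abs(P[...,2]-.139)<.005)&(np.hypot(P[...,0]-.645,P[...,1]+.222)<.022);print('head',np.median(P[m][:,2]),m.sum())
w=cam('wrist');cv2.imwrite('pics/w3.png',w['pixels']);np.savez('w3',P=cloud(w),**{k:w[k] for k in('origin','rotation','camera_matrix','k1')})
E
```

```text
time_s: 13.52
tool_pos: [0.4562, -0.2214, 0.2481]
orientation: [3.142, -0.002, -0.015]
contact_force: [-0.8, 0.4, -0.2]
width: 0.0523
gripper_force: 0.0
hex 46 0.15
head 0.13800651091062544 229
hex 46 0.1494
head 0.13789486233167275 230
```

View pics/w3.png

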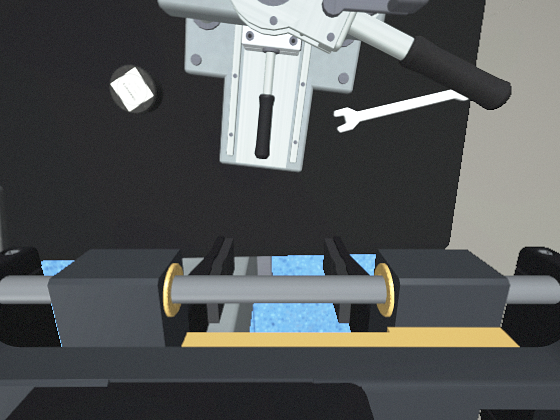

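```bash
python3 - <<'E'
from h import *
c=dict(np.load('w3.npz'))
f=lambda u,v,z: plane(c,[(u,v)],z)[0].round(4)
a,b=f(267,95,.0515),f(262,156,.0515);print('sleeve',a,b,(a+b)/2,'yaw',np.arctan2(*(a-b)[[1,0]]))
A=np.array([.629,-.2205])
for u,v in[(410,52),(495,92)]:
    q=f(u,v,.139);d=q[:2]-A;print(q,np.hypot(*d),(np.arctan2(d[1],d[0])+.139)%(2*np.pi)-np.pi)
print(env.get_obs()['qpos'].round(2))
E
```

```text
sleeve [ 0.5518 -0.212   0.0515] [ 0.4871 -0.2042  0.0515] [ 0.51945 -0.2081   0.0515 ] yaw -0.11997740545630005
[ 0.5755 -0.3256  0.139 ] 0.11793328622573018 1.2389436850979507
[ 0.545  -0.3959  0.139 ] 0.19447663098686171 1.2631663940505806
[-0.61 -0.07  1.82  0.    1.4   0.97]
```

```bash
python3 -m pendant '[[0.6,-0.05,0.04,-0.1,0,-0.1,0],[0.6,-0.08,0.06,-0.2,0,-0.2,0],[0.6,-0.08,0.06,-0.3,0,-0.35,0],[0.6,-0.08,0.06,-0.35,0,-0.5,0],[0.6,-0.08,0.06,-0.35,0,-0.6,0],[0.6,-0.08,0.06,-0.35,0,-0.6,0],[0.6,-0.08,0.06,-0.35,0,-0.6,0]]'
python3 - <<'E'
from h import *
w=cam('wrist');p=cloud(w);np.savez('w4',P=p,**{k:w[k] for k in('origin','rotation','camera_matrix','k1')})
print(w['origin'],w['camera_matrix'][0])
uv=None
# crop around foot
K=np.array(w['camera_matrix']);Rw=np.array(w['rotation'])
q=Rw.T@(np.array([.606,-.217,.056])-w['origin']);u,v=(K@(q/q[2]))[:2].astype(int);print(u,v,q[2])
g=w['pixels'];x0=max(0,u-80);y0=max(0,v-60)
print(x0,y0);cv2.imwrite('pics/w4.png',cv2.resize(g[y0:y0+120,x0:x0+160],None,fx=5,fy=5,interpolation=cv2.INTER_CUBIC))
cv2.imwrite('pics/w4full.png',g)
E
```

```text
time_s: 14.5
tool_pos: [0.4343, -0.2124, 0.1072]
orientation: [-3.126, -0.94, -0.008]
contact_force: [-0.3, -0.7, 0.4]
width: 0.0522
gripper_force: 0.0
[ 0.35903906 -0.21427176  0.25823801] [304.75616265   0.         278.31890578]
283 131 0.31049039159847314
203 71
```

View pics/w4.png

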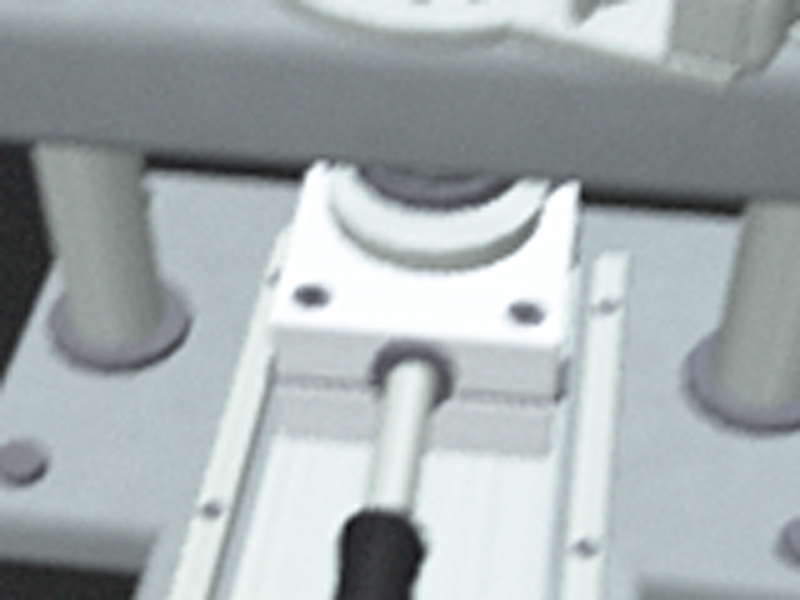

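```bash
python3 - <<'E'
from h import *
c=dict(np.load('w4.npz'));o=c['origin']
n=np.array([np.cos(-.139),np.sin(-.139),0]);A=np.array([.629,-.2205,0])
for u,v,X in[(435,228,-.023),(435,248,-.023),(435,268,-.023),(423,337,-.03),(423,392,-.03)]:
    d=c['rotation']@rays(c,[(203+u/5,71+v/5)])[0]
    t=(X-n@(o-A))/(n@d);q=o+t*d;print(v,X,q.round(4))
P=c['P']
for v in range(108,142,2): print(v,P[v,289].round(4),(n@(P[v,289]-A)).round(4))
E
```

```text
228 -0.023 [ 0.6055 -0.2228  0.0743]
248 -0.023 [ 0.6054 -0.2229  0.0696]
268 -0.023 [ 0.6054 -0.223   0.0648]
337 -0.03 [ 0.5987 -0.2207  0.0529]
392 -0.03 [ 0.5986 -0.2209  0.0381]
108 [ 0.6098 -0.2218  0.0809] -0.0188
110 [ 0.612  -0.2219  0.0771] -0.0166
112 [ 0.6112 -0.2219  0.0754] -0.0174
114 [ 0.6117 -0.222   0.0727] -0.0169
116 [ 0.6139 -0.2221  0.0687] -0.0147
118 [ 0.6115 -0.2221  0.0681] -0.0171
120 [ 0.6088 -0.222   0.0677] -0.0198
122 [ 0.6063 -0.222   0.0672] -0.0223
124 [ 0.6066 -0.222   0.0646] -0.022
126 [ 0.607  -0.2221  0.0618] -0.0216
128 [ 0.6138 -0.2224  0.0538] -0.0148
130 [ 0.6097 -0.2223  0.0546] -0.0189
132 [ 0.6066 -0.2222  0.0546] -0.022
134 [ 0.6038 -0.2222  0.0543] -0.0247
136 [ 0.6001 -0.2221  0.0548] -0.0284
138 [ 0.5974 -0.2221  0.0545] -0.0311
140 [ 0.5968 -0.2221  0.0525] -0.0317
```

```bash
python3 -m pendant '[[0.5,0,0,0.1,0,0.1,0],[0.5,0.1,0.01,0.15,0,0.25,0],[0.5,0.2,0.01,0.15,0,0.35,0],[0.5,0.2,0.01,0.15,0,0.5,0],[0.5,0.2,0.01,0.15,0,0.6,0],[0.5,0.2,0.01,0.15,0,0.6,0],[0.5,0.2,0.01,0.15,0,0.6,0]]'
```

```text
time_s: 15.42
tool_pos: [0.5165, -0.207, 0.1686]
orientation: [-3.133, 0.007, -0.004]
contact_force: [-0.1, -0.5, -0.3]
width: 0.0434
gripper_force: 0.0
```

```bash
python3 -m pendant '[[0.5,-0.014,0,-0.1,0,-0.004,-0.077],[0.5,-0.014,0,-0.2,0,-0.004,-0.077],[0.5,-0.014,0,-0.26,0,-0.004,-0.077],[0.5,-0.014,0,-0.304,0,-0.004,-0.077],[0.5,-0.014,0,-0.304,0,-0.004,-0.077],[0,-0.014,0,-0.304,0,-0.004,-0.077],[0,-0.014,0,-0.304,0,-0.004,-0.077],[0,-0.014,0,-0.304,0,-0.004,-0.077],[0,-0.014,0,-0.304,0,-0.004,-0.077]]' 20
```

```text
time_s: 16.55
tool_pos: [0.5095, -0.2073, 0.0461]
orientation: [-3.129, -0.002, -0.129]
contact_force: [0.9, 0.9, 1.1]
width: 0.0158
gripper_force: 20.0
```

```bash
python3 -m pendant '[[0,-0.025,0.003,0,0,0,0],[0,-0.05,0.007,0,0,0,0],[0,-0.08,0.011,0,0,0,0],[0,-0.11,0.015,0,0,0,0],[0,-0.14,0.019,0,0,0,0],[0,-0.17,0.024,0,0,0,0],[0,-0.2,0.028,0,0,0,0],[0,-0.23,0.032,0,0,0,0],[0,-0.252,0.035,0,0,0,0],[0,-0.252,0.035,0,0,0,0],[0,-0.252,0.035,0,0,0,0]]'
```

```text
time_s: 17.92
tool_pos: [0.4068, -0.1926, 0.045]
orientation: [-3.128, 0.003, -0.129]
contact_force: [-4.7, 0.5, 5.0]
width: 0.0161
gripper_force: 20.0
```

```bash
python3 -m pendant '[[0.45,0,0,0,0,0,0],[0.45,0,0,0,0,0,0],[0.45,0,0,0,0,0,0],[0.45,0,0,0.1,0,0,0],[0.45,0,0,0.25,0,0,0],[0.45,0,0,0.4,0,0,0],[0.45,0,0,0.5,0,0,0],[0.45,0,0,0.5,0,0,0],[0.45,0,0,0.5,0,0,0]]'
python3 - <<'E'
from h import *
w=cam('wrist');p=cloud(w)
n=np.array([np.cos(-.139),np.sin(-.139)]);m2=np.array([-n[1],n[0]]);A=np.array([.629,-.2205])
d=p[...,:2]-A;X=d@n;Y=d@m2
m=(abs(p[...,2]-.054)<.006)&(abs(Y)<.045)&(X>-.18)&(X<-.04)
m&=cv2.erode(m.astype(np.uint8),np.ones((3,3)))>0
print(m.sum(),np.percentile(X[m],[1,50,99]).round(4),np.percentile(Y[m],[1,50,99]).round(4),p[m][:,2].mean().round(4))
A_=np.c_[X[m],Y[m],np.ones(m.sum())];print('slopes',np.linalg.lstsq(A_,p[m][:,2],rcond=None)[0].round(4))
cv2.imwrite('pics/w5.png',w['pixels'])
E
```

```text
time_s: 19.05
tool_pos: [0.4079, -0.193, 0.2446]
orientation: [-3.129, -0.0, -0.129]
contact_force: [-0.2, 0.1, -0.9]
width: 0.0391
gripper_force: 0.0
3399 [-0.136  -0.1046 -0.0763] [-0.0304 -0.0026  0.026 ] 0.0543
slopes [ 0.0112 -0.0015  0.0555]
```

View pics/w5.png

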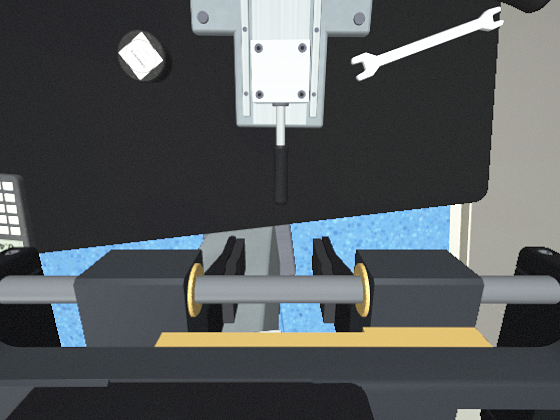

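The wrist picture shows the mould flat between the guides at about (280, 70). Its centre is about 105 mm in front of the axis, its handle is free, and the pot at (140, 55) has not been touched.

```bash
python3 -c "
from bench import env;print(env.hand_in())"
```

```text
the job is handed in; nothing more can be done
None
```

I handed the job in at about 19 s; no verdict came back. The lever is thrown to loosen, the foot stands about 6 mm clear, and the mould lies flat between the guides about 105 mm in front of the screw axis, with the pot, bottle and tip box not touched.

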